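# Hold a sample tube over the bench code reader

### The arm

A 6-joint arm with a two-finger parallel gripper is mounted at the origin on the work surface. World frame = base frame: x ahead of the robot, y to its left, z up, the work surface at z = 0. Lengths are in m, angles in rad, forces in N, time in s.
With the tool pointing down it reaches from about 0.35 to 0.775 m from the base axis. Payload 7.3 kg.
Tool frame: the origin (TCP) lies at the very end of the fingers, on their centre line; the grasp point (between the pads) lies 19 mm behind it (robot.pinch_z is the distance from the TCP to the grasp point, in m); z points along the fingers, y is the line along which they close (so a half turn about z gives the same grasp; the last joint's range is limited). The gripper opens to 92 mm and grips with 3 to 60 N. Pads are 19 mm wide; open, the fingers measure 130 mm over their backs; the gripper's body (75 mm by 190 mm) begins 47 mm behind the grasp point.
Start: joints at [-1.278, 0.342, 1.524, -0, 1.275, -0.146], TCP at [0.223, -0.475, 0.227] pointing down, gripper open.
Joint ranges: [-2.53, 2.53], [-0.77, 2.02], [0.04, 2.7], [-1, 4.14], [0.28, 2.66], [-3.11, 3.11]. Speed limits (rad/s): [2.57, 2.57, 3.14, 3.14, 3.14, 3.14].

### API

Orientations are given as [roll, pitch, yaw] about the fixed x, y, z axes, in that order (R = Rz(yaw) Ry(pitch) Rx(roll)).
In Python, from cell import robot gives the robot as it stands.
- The arm moves only by the tool move_arm, never from a script. Its argument "motion" is a list of rows, each a list of 6 numbers: the shift along the tool's x, y, z in units of 0.1 m (1.0 is 0.1 m), then the turn, a rotation vector about the tool's x, y, z in units of pi rad (1.0 is pi rad). In form: [[dx, dy, dz, rx, ry, rz], ...]. A call has 1 to 12 rows; each row is the pose to reach, as a shift and turn from the pose commanded when the call began, along the tool's axes at that moment, turning the shorter way round; what a row does not reach only later rows make up. A row lasts 1/8 s, in which the tool goes at most 62.5 mm and 10.7 degrees, less where a joint would pass 70% of its speed; a pose out of reach is approached as far as the arm can. A call with a number of a shift or a turn outside -1 to 1 is refused whole. A call with a gripper value outside its range is refused whole. "fingers" is the opening, from -1 (shut) to 1 (fully open), set as the call begins (left out, the last holds). The fingers move at their own pace and stop on an object; "newtons" is the grip in N (left out, the last holds). Time passes only in rows, so rows that repeat a pose let the fingers close. It gives the time, the measured TCP pose, the force, the opening and the grip force at its end, in the units of the state.
- robot.observe(): the state, without advancing time (a new reading comes with each control period).
- robot.read_camera(name): name is "scene" or "top" or "wrist"; returns a dict with "image" (400x640x3 uint8, red, green, blue), "range_z" (400x640 float32, m along the optical axis (not along the pixel's ray), 0 where there is no reading), "vfov" (degrees; the focal length in pixels is half the picture's height over the tangent of half this angle, whatever the lens; pixels are square), "cx", "cy" (the principal point, pixels), "extrinsics" (4x4, takes a point from camera to world coordinates); the wrist camera has in their place "hand_eye" (4x4, takes a point from camera to tool coordinates, whose origin is the TCP and whose axes are the flange's). Camera axes: x right, y up, looking along -z (the intrinsics and any distortion apply to the point x, -y, -z); pixel columns grow to the right and rows downward; lengths in m; the calibration is good to about 2 mm. A picture is of the moment at which its call begins: read the wrist's pose just before it.
- robot.hand_in(): hands the job in; it is judged then, once.
The state is a dict: "time": time; "qpos": joint angles; "qvel": joint speeds; "joint_efforts": joint torques, N m; "tool_pos": TCP position; "tool_rot": TCP orientation; "contact_force": force on the tool from outside, world axes, zero at the start; "torque": the same for the moment, N m; "opening": finger opening in m; "grip_force": force on a finger pad.
Only numpy, scipy, OpenCV 4.12 (cv2) and the standard library are available. Lean on these libraries where they do the work, as an engineer would, in place of code of your own. Each camera call takes 0.05 s, during which the arm holds its last target. There are 200 camera calls.

### The job

Press the code reader's sprung lever all the way down until it latches and stays down by itself; this slides the shutter off the round reading window. Then pick the one tall tube out of the rack, carry it upright over the things standing in between without bumping the vial rack or disturbing the bottle, the jar and the short tubes, and bring it over the window. Finish while still holding it there in the gripper: upright, still, centred over the glass, its foot hovering about 1 cm above it, and do not let the tube touch the reader at any time.

Things in the scene. Friction and masses are not known exactly. Their poses are not given: they have to be found in the camera images.
- reader: bench code reader fixed to the table, on the robot's left or right, turned up to 20 degrees: a white box 170 (x) x 200 (y) x 70 mm tall, front (-x) roughly towards the robot. On its deck: a steel shutter plate over the reading window and, on the +y side, the lever. Origin: centre of the box's underside
- window (a point): centre of the top of the round reading window (glass 40 mm in diameter with a dark rim), 72 mm above the table; in the reader's frame at x = -40 mm, y = -45 mm. Axes as the reader. Hidden under the shutter until the lever is latched
- lever_pad (a point): centre of the upper face of the black press pad (32 x 26 mm) at the lever's free end. It moves with the lever: about 142 mm above the table when up, 90 mm when latched and then 16 mm farther to -x of the reader. Its axes equal the reader's when up and tip with the lever, so they do not show the pad's slope
- lever_hinge (a point): hinge axis of the lever (along the reader's y), 84 mm above the table, at x = 60, y = 57 mm in the reader's frame. The lever runs from it towards -x of the reader; the pad centre is 110 mm along the lever and 6 mm above its centre line
- lever (a joint): angle of the lever in rad: 0 = up (sloping up at 0.5 rad, start), 0.5 = down at its stop (level). A spring resists with about 7 N at the pad, less as it goes down; past about 0.3 it goes over centre, snaps to 0.5 by itself and stays there latched; let go before that it springs back up
- shutter (a joint): travel in m of the shutter, a dark steel plate 50 x 52 mm lying over the window, its top 6 mm (rear rib 9 mm) above the deck: 0 = window covered (start), 0.058 = slid towards +x of the reader, window bare. The lever moves it
- rack: white rack block fixed to the table, 70 (x) x 220 (y) x 60 mm tall, on the other side from the reader, turned up to 20 degrees. Four round holes of 32 mm diameter, 45 mm deep, in a row along its y at -82.5, -27.5, 27.5 and 82.5 mm; each holds a tube. Origin: centre of its underside
- tall_tube: the tube to carry, in any of the four holes: the only tall one, 115 mm overall; flat-bottomed clear body of 28 mm diameter with paper label, red cap of 32 mm diameter and 18 mm height on top; 40 to 85 g. Origin: centre of its underside (15 mm above the table in the rack, cap top then at 130 mm); z runs up along the tube
- short_tube0: one of three short tubes in the rack: 28 mm diameter, 78 mm tall overall, 32 mm red cap, paper label; a bystander. Origin: centre of its underside, z up along the tube
- short_tube1: one of three short tubes in the rack: 28 mm diameter, 78 mm tall overall, 32 mm red cap, paper label; a bystander. Origin: centre of its underside, z up along the tube
- short_tube2: one of three short tubes in the rack: 28 mm diameter, 78 mm tall overall, 32 mm red cap, paper label; a bystander. Origin: centre of its underside, z up along the tube
- vial_rack: fixed white rack of small red-capped vials, 206 (x) x 55 (y) mm, 106 mm tall, in the middle between rack and reader; an obstacle. Origin: centre of its underside
- bottle: loose amber bottle, 62 mm diameter, 155 mm tall, in the middle on the robot's side of the vial rack; an obstacle. Origin: centre of its underside
- jar: loose white jar, 60 mm diameter, 75 mm tall, in the middle beyond the vial rack; an obstacle. Origin: centre of its underside
Mind the look-alikes: they are no part of the job. Leave any purple or yellow look-alike of the tall_tube alone.

How it is judged:
On the way, in this order (a step that is already met when the one before it is completed fails the run):
1. the lever is latched down and let go (value of joint lever above 0.45 rad and contact force between the fingers and reader below 0.2 N), for 0.2 s.
2. the tall tube is out of the rack, in the gripper (height (world z) of tall_tube above 0.065 m and contact force between the fingers and tall_tube above 0.5 N), for 0.2 s.
At the end, for the whole second after the job is handed in: The lever is still latched down (above 0.45 rad) and the gripper holds the tall tube at rest (under 20 mm/s), upright within 0.12 rad, its foot centred within 8 mm of the window's centre and 3 to 18 mm above the glass, touching nothing of the reader (value of joint lever above 0.45 rad and horizontal distance between tall_tube and window below 0.008 m and z of tall_tube in the frame of window between 0.003 and 0.018 m and angle between tall_tube's own z axis and vertical below 0.12 rad and linear speed of tall_tube below 0.02 m/s and contact force between the fingers and tall_tube above 0.5 N and contact force between tall_tube and reader below 0.1 N); the arm keeps its last pose, push and grip.
It fails at once if the tube touches the reader (contact force between tall_tube and reader above 0.5 N).
It fails at once if the tube is tipped over (more than 0.5 rad) (angle between tall_tube's own z axis and vertical above 0.5 rad).
It fails at once if the vial rack is bumped (3 N) (contact force between vial_rack and anything else above 3 N).
It fails at once if the bottle or the jar is shifted by more than 20 mm (distance of any of bottle, jar from where it was at the start of the episode above 0.02 m).
It fails at once if a short tube is shifted by more than 20 mm (distance of any of short_tube0, short_tube1, short_tube2 from where it was at the start of the episode above 0.02 m).
It also fails if it takes over 58 s, if anything falls off the work surface, if the arm or the gripper's body presses on something with over 40 N, if the wrist force passes 120 N, or if a joint passes its speed limit or range.

## Working session

There is one attempt and no reset: what is moved stays moved. The work goes in short steps, Python scripts to look and compute and a tool call to move; the robot and the scene stay as the last step left them, time stands still between calls to the robot, and variables do not carry over. Pictures are saved under pics/ and viewed, at most 10 in all, crops included, and the job is handed in when it is done.

Besides the shell and the picture viewer there is one more tool, called after "Call:" in YAML: its name, and indented under it one key for each argument. move_arm: Moves the arm, as the interface text tells. Shifts and turns lie within -1 to 1; 1 stands for 0.1 m of shift or pi rad of turn. Its arguments: {"type":"object","properties":{"motion":{"type":"array"},"fingers":{"type":"number"},"newtons":{"type":"number"}},"required":["motion"]}

```bash
mkdir -p pics; ls
cat > h.py <<'E'
import numpy as np, cv2
from cell import robot
from scipy.spatial.transform import Rotation as R
def toolT():
    s=robot.observe(); T=np.eye(4); T[:3,:3]=R.from_euler('xyz',s['tool_rot']).as_matrix(); T[:3,3]=s['tool_pos']; return T
def cam(n):
    T=toolT(); c=robot.read_camera(n)
    c['T']=c['extrinsics'] if n!='wrist' else T@c['hand_eye']
    c['f']=200/np.tan(np.radians(c['vfov'])/2); return c
def ray(c,u,v):
    d=np.stack([(np.asarray(u)-c['cx'])/c['f'],-(np.asarray(v)-c['cy'])/c['f'],-np.ones_like(np.asarray(u,float))],-1)
    return c['T'][:3,3], d@c['T'][:3,:3].T
def onplane(c,u,v,z):
    o,d=ray(c,u,v); return o+d*((z-o[2])/d[...,2])[...,None]
def pts(c):
    v,u=np.mgrid[0:400,0:640]; o,d=ray(c,u,v); return o+d*c['range_z'][...,None]
def save(c,n): cv2.imwrite('pics/'+n,c['image'][:,:,::-1])
def move_to(p,rpy):
    """shift/turn in move units from present pose to target"""
    T=toolT(); M=T[:3,:3]; G=R.from_euler('xyz',rpy).as_matrix()
    return np.round(np.r_[M.T@(np.array(p)-T[:3,3])/0.1, R.from_matrix(M.T@G).as_rotvec()/np.pi],4)
E
python3 - <<'E'
from h import *
print(robot.observe())
for n in ('scene','top'):
    c=cam(n); save(c,n+'0.png'); print({k:c[k] for k in c if k not in('image','range_z')})
E
```

```text
pics
{'time': 0.0, 'qpos': array([-1.27798775e+00,  3.42733538e-01,  1.52503126e+00,  2.35979398e-06,
        1.27540428e+00, -1.46032162e-01]), 'qvel': array([ 0.00100449,  0.00050178, -0.00056882, -0.0001167 , -0.00119686,
        0.00016359]), 'joint_efforts': array([-2.42523247e-04, -4.31247747e+01, -2.44212931e+01,  7.17359106e-02,
        5.59916126e-02, -1.42572967e-04]), 'tool_pos': array([ 0.22295162, -0.47484849,  0.22603439]), 'tool_rot': array([-3.14003333e+00, -2.31624691e-04,  4.38839865e-01]), 'contact_force': array([ 1.04177368, -0.22988363,  0.40796529]), 'torque': array([-0.03763822, -0.00508694,  0.01029756]), 'grip_force': 0.0, 'opening': 0.09171291969457224}
{'vfov': 44.680478410880276, 'cx': 326.84200380894015, 'cy': 201.8734366438792, 'extrinsics': array([[ 0.81009346, -0.42034508,  0.40872802,  1.01719461],
       [ 0.58629704,  0.58327492, -0.56217983, -0.57991899],
       [-0.00209128,  0.69505423,  0.71895427,  0.88684052],
       [ 0.        ,  0.        ,  0.        ,  1.        ]]), 'T': array([[ 0.81009346, -0.42034508,  0.40872802,  1.01719461],
      
[... 332 characters left out ...]
 9.95132314e-01, -9.82624254e-02,
         4.82579162e-01],
       [-9.99853639e-01,  5.94640565e-03, -1.60418390e-02,
         7.90150402e-04],
       [-1.53794442e-02,  9.83682750e-02,  9.95031233e-01,
         9.28434390e-01],
       [ 0.00000000e+00,  0.00000000e+00,  0.00000000e+00,
         1.00000000e+00]]), 'T': array([[ 7.49486738e-03,  9.95132314e-01, -9.82624254e-02,
         4.82579162e-01],
       [-9.99853639e-01,  5.94640565e-03, -1.60418390e-02,
         7.90150402e-04],
       [-1.53794442e-02,  9.83682750e-02,  9.95031233e-01,
         9.28434390e-01],
       [ 0.00000000e+00,  0.00000000e+00,  0.00000000e+00,
         1.00000000e+00]]), 'f': np.float64(362.87728133402965)}
```

View pics/scene0.png

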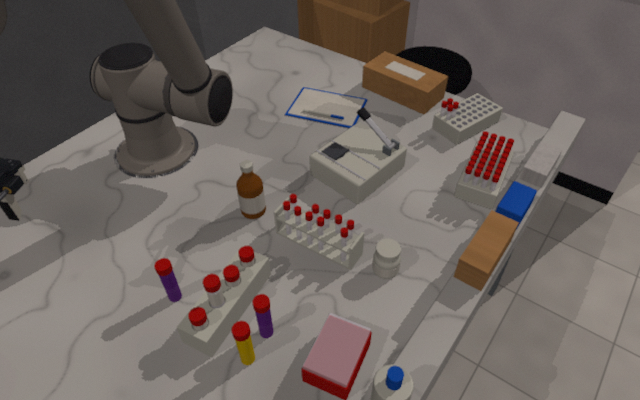

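View pics/top0.png

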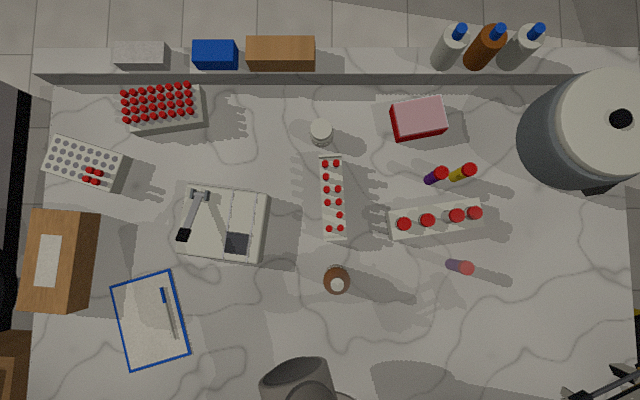

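The scene view shows the reader at about (358,160), lever up with its pad at (365,115), and the rack at about (225,300), where the cap at (212,284) looks tall. In the top view the reader is near (225,222) with its pad at (183,234) and shutter at (237,243). The rack caps are at u = 403, 428, 457 and 474. I'll measure these next.

```bash
cat > m.py <<'E'
from h import *
for n in ('scene','top'):
    c=cam(n); P=pts(c); im=c['image'].astype(int); Z=P[...,2]; ok=c['range_z']>0
    hsv=cv2.cvtColor(c['image'],cv2.COLOR_RGB2HSV)
    red=(((hsv[...,0]<8)|(hsv[...,0]>172))&(hsv[...,1]>150)&(hsv[...,2]>60)&ok).astype(np.uint8)
    k,l,st,ce=cv2.connectedComponentsWithStats(red)
    for i in range(1,k):
        if 40<st[i,4]<500:
            p=P[l==i]; zt=np.percentile(p[:,2],90); q=p[p[:,2]>zt-.006]
            if -.5<zt<.2 and q[:,1].mean()<-.03: print(n,'red',ce[i].round(),st[i,4],'ztop',zt.round(3),q.mean(0).round(3))
    def region(name,m):
        k,l,st,ce=cv2.connectedComponentsWithStats(m.astype(np.uint8)); i=1+st[1:,4].argmax()
        p=P[l==i]; r=cv2.minAreaRect(p[:,:2].astype(np.float32)*1000); print(n,name,st[i,4],'z',np.median(p[:,2]).round(4),'rect',np.round(r[0],1),np.round(r[1],1),round(r[2],1)); return p
    X,Y=P[...,0],P[...,1]
    region('reader',ok&(Z>.055)&(Z<.085)&(Y>.12)&(Y<.45)&(X>.3)&(X<.65))
    region('rack',ok&(Z>.05)&(Z<.066)&(Y<-.14)&(Y>-.5)&(X>.3)&(X<.65))
    p=region('pad',ok&(Z>.115)&(Z<.2)&(Y>.15)&(Y<.45)&(X>.3)&(X<.65)&(im.sum(2)<130)); print(p.mean(0).round(4),p.min(0).round(3),p.max(0).round(3))
    for nm,m in (('vial',(Z>.05)&(Z<.2)&(abs(Y+.02)<.06)&(X>.42)&(X<.64)),('bottle',(Z>.05)&(Z<.2)&(abs(Y+.03)<.08)&(X>.2)&(X<.41)),('jar',(Z>.05)&(Z<.2)&(abs(Y)<.08)&(X>.64)&(X<.75))):
        p=region(nm,ok&m); print('   max z',p[:,2].max().round(3),p.min(0).round(3),p.max(0).round(3))
E
python3 m.py
```

```text
scene red [246. 254.] 199 ztop 0.094 [ 0.513 -0.173  0.092]
scene red [163. 267.] 225 ztop 0.116 [ 0.417 -0.305  0.114]
scene red [231. 273.] 215 ztop 0.094 [ 0.523 -0.227  0.092]
scene red [212. 283.] 247 ztop 0.131 [ 0.531 -0.281  0.129]
scene red [261. 303.] 254 ztop 0.116 [ 0.629 -0.254  0.114]
scene red [197. 316.] 261 ztop 0.094 [ 0.54  -0.335  0.093]
scene red [241. 331.] 281 ztop 0.116 [ 0.637 -0.318  0.115]
scene reader 3354 z 0.0692 rect [509.9 255.7] [204.1 172.6] 82.7
scene rack 2343 z 0.0595 rect [ 524.3 -253.3] [ 73.1 222.6] 9.2
scene pad 91 z 0.1412 rect [481.8 316.4] [26.3 31.3] 73.2
[0.4837 0.3147 0.1414] [0.47  0.3   0.132] [0.496 0.334 0.149]
scene vial 1766 z 0.0649 rect [554.6  -8.8] [169.4  57. ] 3.7
   max z 0.109 [ 0.47  -0.042  0.05 ] [0.64  0.024 0.109]
scene bottle 852 z 0.1015 rect [386.7 -24.6] [62.1 48.8] 40.8
   max z 0.158 [ 0.353 -0.05   0.05 ] [0.41  0.008 0.158]
scene jar 538 z 0.0699 rect [658.3  -1.1] [38.5 57. ] 3.4
   max z 0.109 [ 0.64 -0.03  0.05] [0.679 0.028 0.109]
top red [410. 130.] 386 ztop 0.049 [ 0.747 -0.206  0.048]
top red [469. 169.]
[... 217 characters left out ...]
red [427. 220.] 155 ztop 0.095 [ 0.521 -0.226  0.093]
top red [404. 223.] 149 ztop 0.095 [ 0.512 -0.171  0.094]
top reader 5402 z 0.07 rect [510.9 256.3] [199.4 170.2] 82.9
top rack 1921 z 0.0605 rect [ 525.7 -253.8] [ 69.9 220.3] 9.1
top pad 150 z 0.1444 rect [482.2 317.1] [24.3 28. ] 79.0
[0.4824 0.3168 0.1443] [0.468 0.303 0.135] [0.497 0.331 0.152]
top vial 1584 z 0.0585 rect [556.8  -8.5] [168.3  55. ] 3.9
   max z 0.11 [ 0.472 -0.04   0.052] [0.639 0.023 0.11 ]
top bottle 610 z 0.1101 rect [381.1 -17. ] [57.9 61.4] 0.3
   max z 0.158 [ 0.352 -0.048  0.05 ] [0.41  0.014 0.158]
top jar 389 z 0.061 rect [658.7  -1.6] [38.9 54.8] 4.2
   max z 0.11 [ 0.641 -0.03   0.053] [0.68  0.026 0.11 ]
```

Everything matches the given sizes:

| Item | Measured |
|---|---|
| Reader | centre (.5105,.256), yaw −7.1°, deck 70 mm |
| Lever pad | (.482,.316,.143) |
| Rack | yaw 9.1° |
| Tall tube | (.530,−.280), cap top .131 |
| Window (computed) | (.465,.216) |

Next I'll move to a point above the pad, with the fingers shut.

Call:
move_arm:
  motion:
    - [0.4,-0.42,0,0,0,0]
    - [0.8,-0.84,0,0,0,0]
    - [0.95,-1,0,0,0,0]
  fingers: -1

```text
time: 0.57
tool_pos: [0.267, -0.3419, 0.2267]
tool_rot: [-3.141, -0.0, 0.441]
contact_force: [0.9, 0.2, 0.4]
opening: 0.0664
grip_force: 0.0
```

Call:
move_arm:
  motion:
    - [0.4,-0.42,0,0,0,0]
    - [0.8,-0.84,0,0,0,0]
    - [0.95,-1,0,0,0,0]

```text
time: 0.95
tool_pos: [0.3105, -0.2116, 0.2269]
tool_rot: [3.141, -0.0, 0.441]
contact_force: [0.2, -0.7, -1.1]
opening: 0.036
grip_force: 0.0
```

Call:
move_arm:
  motion:
    - [0.4,-0.42,0,0,0,0]
    - [0.8,-0.84,0,0,0,0]
    - [0.95,-1,0,0,0,0]

```text
time: 1.32
tool_pos: [0.3543, -0.0807, 0.2269]
tool_rot: [3.141, -0.001, 0.441]
contact_force: [-0.0, -0.3, -0.1]
opening: 0.0064
grip_force: 0.0
```

Call:
move_arm:
  motion:
    - [0.4,-0.42,0,0,0,0]
    - [0.8,-0.84,0,0,0,0]
    - [0.95,-1,0,0,0,0]

```text
time: 1.7
tool_pos: [0.3981, 0.0505, 0.2268]
tool_rot: [3.141, -0.001, 0.442]
contact_force: [0.2, 0.1, -0.0]
opening: 0.0006
grip_force: 0.0
```

Call:
move_arm:
  motion:
    - [0.4,-0.42,0,0,0,0]
    - [0.8,-0.84,0,0,0,0]
    - [0.95,-1,0,0,0,0]

```text
time: 2.08
tool_pos: [0.4417, 0.1816, 0.2265]
tool_rot: [3.141, -0.001, 0.441]
contact_force: [-0.2, -0.2, 0.3]
opening: 0.0004
grip_force: 0.0
```

Call:
move_arm:
  motion:
    - [0.4,-0.42,0,0,0,0]
    - [0.8,-0.84,0,0,0,0]
    - [0.95,-1,0,0,0,0]
    - [0.95,-1,0,0,0,0]

```text
time: 2.58
tool_pos: [0.4846, 0.3111, 0.2258]
tool_rot: [3.141, 0.001, 0.441]
contact_force: [0.9, -0.9, -0.2]
opening: 0.0005
grip_force: 0.0
```

```bash
python3 -c "
from h import *
s=robot.observe();print(s['time'],s['tool_pos'],s['tool_rot'],s['qpos'],s['opening'])
print(move_to([.485,.316,.165],[np.pi,0,-.124]))"
```

```text
2.575 [0.48455865 0.31107157 0.2258186 ] [3.14131734e+00 6.45331472e-04 4.40630023e-01] [ 4.37789190e-01  4.36798546e-01  1.38036493e+00 -2.85728044e-04
  1.32507373e+00  1.56802500e+00] 0.00046414195038160035
[ 2.540e-02 -4.290e-02  6.082e-01  1.000e-04  2.000e-04  1.797e-01]
```

Call:
move_arm:
  motion:
    - [0.02,-0.04,0.2,0,0,0.06]
    - [0.02,-0.04,0.4,0,0,0.12]
    - [0.02,-0.04,0.6,0,0,0.18]
    - [0.02,-0.04,0.6,0,0,0.18]
    - [0.02,-0.04,0.6,0,0,0.18]

```text
time: 3.2
tool_pos: [0.4848, 0.314, 0.1677]
tool_rot: [-3.141, -0.001, -0.124]
contact_force: [0.2, -0.5, 0.7]
opening: 0.0003
grip_force: 0.0
```

```bash
python3 -c "
from h import *
s=robot.observe();print(s['time'],s['tool_pos'],s['tool_rot'])
c=cam('wrist');save(c,'w1.png')"
```

```text
3.2 [0.48481153 0.31397998 0.16765245] [-3.14117106e+00 -1.15183286e-03 -1.23841629e-01]
```

View pics/w1.png

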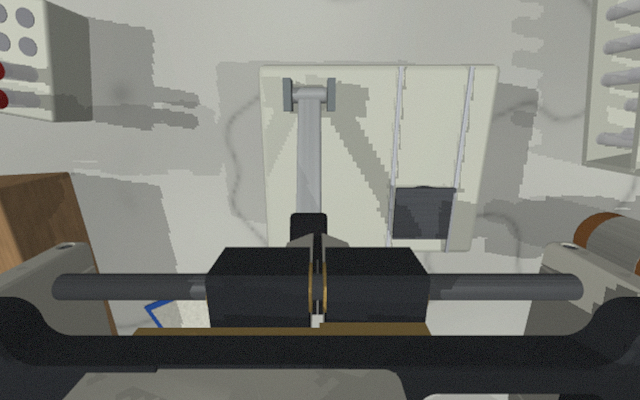

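The fingers are above the black pad at (308,225), lined up with the lever. The shutter at (422,212) covers the window. I'll press down along the lever's arc.

Call:
move_arm:
  motion:
    - [0,-0.03,0.15,0,0,0]
    - [0,-0.03,0.25,0,0,0]
    - [-0.03,-0.03,0.32,0,0,0]
    - [-0.06,-0.03,0.39,0,0,0]
    - [-0.09,-0.03,0.46,0,0,0]
    - [-0.11,-0.03,0.53,0,0,0]
    - [-0.13,-0.03,0.6,0,0,0]
    - [-0.14,-0.03,0.67,0,0,0]
    - [-0.14,-0.03,0.69,0,0,0]
    - [-0.14,-0.03,0.69,0,0,0]

```text
time: 4.5
tool_pos: [0.4708, 0.3192, 0.0976]
tool_rot: [3.141, 0.0, -0.127]
contact_force: [-0.3, -0.4, -0.0]
opening: 0.0002
grip_force: 0.0
```

```bash
python3 m.py | grep -A1 pad
```

```text
scene pad 313 z 0.1848 rect [499.2 332.9] [150.7  33.3] 74.9
[0.498  0.3177 0.1842] [0.469 0.258 0.14 ] [0.518 0.406 0.2  ]
--
top pad 146 z 0.1859 rect [468.6 291.8] [12.6 32. ] 82.2
[0.4681 0.2905 0.1848] [0.453 0.284 0.17 ] [0.484 0.299 0.199]
```

Call:
move_arm:
  motion:
    - [0,0,-0.4,0,0,0]
    - [0,0,-0.8,0,0,0]
    - [0,0,-1,0,0,0]
    - [0,0.5,-1,0,0,0]
    - [0,1,-1,0,0,0]
    - [0,1,-1,0,0,0]

```text
time: 5.35
tool_pos: [0.4579, 0.2176, 0.1983]
tool_rot: [3.141, -0.0, -0.13]
contact_force: [-0.6, 0.4, -0.3]
opening: 0.0002
grip_force: 0.0
```

Call:
move_arm:
  motion:
    - [0,0.5,-0.4,0,0,0]
    - [0,1,-0.4,0,0,0]

```text
time: 5.6
tool_pos: [0.4472, 0.1208, 0.2404]
tool_rot: [-3.14, -0.006, -0.125]
contact_force: [0.7, -1.4, 0.1]
opening: 0.0007
grip_force: 0.0
```

Call:
move_arm:
  motion:
    - [0.1,0.5,0,0,0,0]
    - [0.2,1,0,0,0,0]

```text
time: 5.85
tool_pos: [0.4532, 0.0183, 0.2384]
tool_rot: [-3.141, -0.002, -0.126]
contact_force: [0.1, -0.2, -0.3]
opening: 0.0006
grip_force: 0.0
```

Call:
move_arm:
  motion:
    - [0.1,0.5,0,0,0,0]
    - [0.2,1,0,0,0,0]
    - [0.2,1,0,0,0,0]

```text
time: 6.22
tool_pos: [0.4607, -0.085, 0.2378]
tool_rot: [3.141, -0.001, -0.131]
contact_force: [0.1, 0.6, -0.4]
opening: -0.0001
grip_force: 0.0
```

```bash
python3 -c "
from h import *
c=cam('top'); P=pts(c)
cv2.imwrite('pics/t2.png',cv2.resize(c['image'][160:300,150:310,::-1],None,fx=4,fy=4))
s=robot.observe();print(s['time'],s['tool_pos'],s['tool_rot'])
print(move_to([.53,-.28,.2],[np.pi,0,1.73]))"
```

```text
6.275 [ 0.46040628 -0.08328094  0.23778725] [-3.14128819e+00 -4.82930701e-04 -1.29381381e-01]
[ 9.4370e-01  1.8611e+00  3.7780e-01  1.0000e-04 -2.0000e-04 -5.9190e-01]
```

View pics/t2.png

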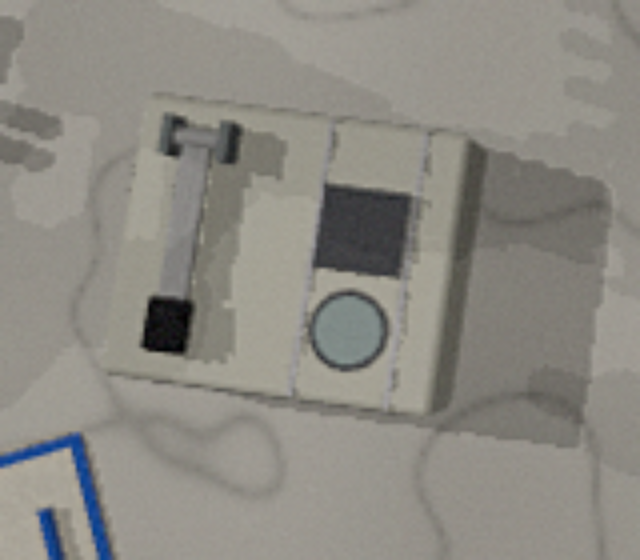

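The lever is latched. The glass is bare, with its centre at crop (348,330), full-frame pixel (236.6,242.1). Now on to the rack, turning on the way.

Call:
move_arm:
  motion:
    - [0.1,0.1,0,0,0,-0.059]
    - [0.2,0.2,0,0,0,-0.118]
    - [0.3,0.3,0,0,0,-0.177]
    - [0.4,0.4,0,0,0,-0.236]
    - [0.5,0.5,0,0,0,-0.295]
    - [0.6,0.6,0,0,0,-0.354]
    - [0.7,0.7,0,0,0,-0.413]
    - [0.8,0.8,0,0,0,-0.472]
    - [0.9,0.9,0,0,0,-0.531]
    - [0.94,1,0,0,0,-0.592]
    - [0.94,1,0,0,0,-0.592]
  fingers: 0.3

```text
time: 7.65
tool_pos: [0.5412, -0.1922, 0.2376]
tool_rot: [3.141, -0.0, 1.733]
contact_force: [0.1, 1.1, -0.2]
opening: 0.06
grip_force: 0.0
```

```bash
cat > w.py <<'E'
from h import *
import sys
s=robot.observe();print(s['time'],s['tool_pos'],s['tool_rot'],s['qpos'],s['opening'])
c=cam('wrist');save(c,sys.argv[1])
t=cam('top'); print('window',onplane(t,236.6,242.1,.072))
hsv=cv2.cvtColor(c['image'],cv2.COLOR_RGB2HSV);P=pts(c)
red=(((hsv[...,0]<8)|(hsv[...,0]>172))&(hsv[...,1]>150)&(hsv[...,2]>60)&(P[...,2]>.12)&(c['range_z']>0)).astype(np.uint8)
k,l,st,ce=cv2.connectedComponentsWithStats(red)
for i in range(1,k):
    if st[i,4]>200:
        p=P[l==i];q=p[p[:,2]>np.percentile(p[:,2],90)-.005]
        (e,r)=cv2.minEnclosingCircle(q[:,:2].astype(np.float32)); print(ce[i],st[i,4],'z',np.median(q[:,2]),'circ',e,r)
print(move_to([.53,-.28,.2],[np.pi,0,1.73]))
E
python3 w.py w2.png
```

```text
7.65 [ 0.54116186 -0.19220856  0.23761084] [ 3.14148814e+00 -4.18331012e-04  1.73292168e+00] [-4.74933739e-01  4.25465426e-01  1.36549636e+00  4.08286320e-04
  1.35079571e+00 -6.37148205e-01] 0.060017356637111864
window [0.46563152 0.21771141 0.072     ]
[293.91746032 266.73015873] 315 z 0.1294477175931535 circ (0.5283689498901367, -0.27482062578201294) 0.015359359793365002
[-8.506e-01 -2.462e-01  3.766e-01 -0.000e+00 -2.000e-04  2.000e-04]
```

View pics/w2.png

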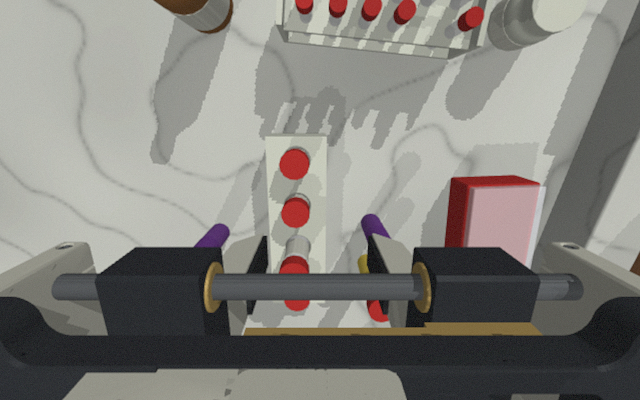

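The tall tube is the third cap along, at (294,270), and it is partly behind the rod. I'll go over it and then down around it; the 60 mm opening leaves ±14 mm.

Call:
move_arm:
  motion:
    - [-0.4,-0.12,0,0,0,0]
    - [-0.7,-0.2,0,0,0,0]
    - [-0.85,-0.25,0,0,0,0]
    - [-0.85,-0.25,0.4,0,0,0]
    - [-0.85,-0.25,0.8,0,0,0]
    - [-0.85,-0.25,0.8,0,0,0]

```text
time: 8.5
tool_pos: [0.5281, -0.2795, 0.1551]
tool_rot: [-3.137, -0.005, 1.732]
contact_force: [-0.4, 1.4, 0.4]
opening: 0.0595
grip_force: 0.0
```

```bash
python3 w.py w3.png; python3 -c "
from h import *
print(move_to([.5305,-.2805,.073],[np.pi,0,1.73]))"
```

```text
8.5 [ 0.52812964 -0.27952707  0.15507365] [-3.13687723 -0.00504552  1.73243406] [-6.15159461e-01  5.38715708e-01  1.41289995e+00  3.14451055e-04
  1.19687677e+00 -7.76924961e-01] 0.05953814718503381
window [0.46563152 0.21771141 0.072     ]
[320.75529982 230.4112659 ] 1651 z 0.12972901161011363 circ (0.5291116833686829, -0.27865836024284363) 0.016045063734054565
[ 1.240e-02 -2.000e-04 -4.103e-01  3.000e-04  2.000e-04  1.000e-03]
[7.500e-03 2.700e-03 8.597e-01 3.000e-04 2.000e-04 1.000e-03]
```

View pics/w3.png

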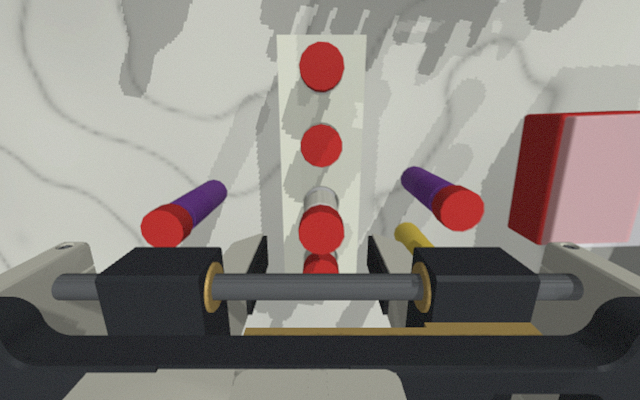

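The tall cap at (321,230) is centred between the fingers, and its circle fit matches to 1–2 mm. Going down and gripping.

Call:
move_arm:
  motion:
    - [0,0.01,0.3,0,0,0]
    - [0,0.01,0.55,0,0,0]
    - [0,0.01,0.75,0,0,0]
    - [0,0.01,0.82,0,0,0]
    - [0,0.01,0.82,0,0,0]
    - [0,0.01,0.82,0,0,0]

```text
time: 9.35
tool_pos: [0.5314, -0.2818, 0.0772]
tool_rot: [3.14, 0.002, 1.733]
contact_force: [0.3, 0.6, 0.0]
opening: 0.0595
grip_force: 0.0
```

Call:
move_arm:
  motion:
    - [0,0,0,0,0,0]
    - [0,0,0,0,0,0]
    - [0,0,0,0,0,0]
    - [0,0,0,0,0,0]
    - [0,0,0,0,0,0]
    - [0,0,0,0,0,0]
  fingers: -1
  newtons: 15

```text
time: 10.1
tool_pos: [0.5306, -0.2815, 0.0758]
tool_rot: [3.141, 0.0, 1.733]
contact_force: [0.2, -0.4, 2.1]
opening: 0.0313
grip_force: 15.0
```

An opening of 31 mm means the pad tops caught the cap's lower edge, since the body is only 28 mm. I'll reopen, rise 26 mm and take the cap squarely.

Call:
move_arm:
  motion:
    - [0,0,0,0,0,0]
    - [0,0,0,0,0,0]
    - [0,0,0,0,0,0]
    - [0,0,0,0,0,0]
    - [0,0,-0.15,0,0,0]
    - [0,0,-0.26,0,0,0]
    - [0,0,-0.26,0,0,0]
    - [0,0,-0.26,0,0,0]
  fingers: 0.1

```text
time: 11.1
tool_pos: [0.5305, -0.2814, 0.1018]
tool_rot: [3.142, 0.0, 1.733]
contact_force: [0.2, -0.4, 0.8]
opening: 0.0505
grip_force: 0.0
```

Call:
move_arm:
  motion:
    - [0,0,0,0,0,0]
    - [0,0,0,0,0,0]
    - [0,0,0,0,0,0]
    - [0,0,0,0,0,0]
    - [0,0,0,0,0,0]
    - [0,0,0,0,0,0]
  fingers: -1
  newtons: 20

```text
time: 11.85
tool_pos: [0.5306, -0.2814, 0.1017]
tool_rot: [-3.142, 0.0, 1.733]
contact_force: [-0.3, 0.5, -0.6]
opening: 0.0312
grip_force: 20.0
```

Gripped on the cap. Lifting.

Call:
move_arm:
  motion:
    - [0,0,-0.15,0,0,0]
    - [0,0,-0.35,0,0,0]
    - [0,0,-0.6,0,0,0]
    - [0,0,-0.8,0,0,0]
    - [0,0,-0.95,0,0,0]
    - [0,0,-1,0,0,0]

```text
time: 12.6
tool_pos: [0.5309, -0.2816, 0.2032]
tool_rot: [3.14, 0.002, 1.733]
contact_force: [-0.3, -0.6, -1.3]
opening: 0.0312
grip_force: 20.0
```

Call:
move_arm:
  motion:
    - [0,0,-0.3,0,0,0]
    - [0,0,-0.6,0,0,0]
    - [0,0,-0.65,0,0,0]
    - [0,0,-0.65,0,0,0]
    - [0,0,-0.65,0,0,0]

```text
time: 13.22
tool_pos: [0.53, -0.2811, 0.265]
tool_rot: [-3.139, -0.002, 1.733]
contact_force: [-1.0, -0.3, -1.1]
opening: 0.0315
grip_force: 20.0
```

```bash
cat > v.py <<'E'
from h import *
s=robot.observe();print(s['time'],s['tool_pos'],s['tool_rot'],s['opening'],s['grip_force'])
T=toolT()
for n in ('scene','top'):
    c=cam(n);P=pts(c); q=P[(c['range_z']>0)&(np.hypot(P[...,0]-T[0,3],P[...,1]-T[1,3])<.035)&(P[...,2]<T[2,3]-.008)&(P[...,2]>T[2,3]-.12)]
    for a,b in ((-.1,-.07),(-.07,-.04),(-.04,-.01)):
        z=q[:,2]-T[2,3]; m=q[(z>a)&(z<b)]; print(n,a,len(m),m.mean(0).round(4) if len(m) else '')
    print('foot z',np.percentile(q[:,2],1) if len(q) else None)
print(move_to([.4655,.217,.25],[np.pi,0,1.73]))
E
python3 v.py
```

```text
13.225 [ 0.53003653 -0.28106484  0.26500831] [-3.13948851e+00 -1.99313985e-03  1.73306076e+00] 0.03149388315855462 19.999977350234985
scene -0.1 87 [ 0.537  -0.2853  0.1872]
scene -0.07 179 [ 0.5368 -0.2855  0.21  ]
scene -0.04 182 [ 0.5371 -0.2863  0.2401]
foot z 0.18018795454910522
top -0.1 34 [ 0.5272 -0.27    0.188 ]
top -0.07 81 [ 0.5281 -0.27    0.2102]
top -0.04 85 [ 0.5273 -0.2697  0.241 ]
foot z 0.1819056425166527
[ 5.0204e+00  1.6680e-01  1.6140e-01 -5.0000e-04 -5.0000e-04  1.0000e-03]
```

The tube is out and upright, with its foot about 86 mm below the TCP. At z ≈ .178 it clears the bottle (.158) too, so I'm carrying it across.

Call:
move_arm:
  motion:
    - [0.15,0,0,0,0,0]
    - [0.4,0.01,0,0,0,0]
    - [0.7,0.02,0,0,0,0]
    - [1,0.03,0,0,0,0]

```text
time: 13.82
tool_pos: [0.5168, -0.1804, 0.2665]
tool_rot: [-3.141, -0.0, 1.733]
contact_force: [0.0, 0.3, 0.1]
opening: 0.0315
grip_force: 20.0
```

Call:
move_arm:
  motion:
    - [0.33,0.01,0,0,0,0]
    - [0.67,0.02,0,0,0,0]
    - [1,0.03,0,0,0,0]

```text
time: 14.2
tool_pos: [0.5034, -0.0811, 0.2666]
tool_rot: [-3.142, -0.0, 1.734]
contact_force: [0.5, -0.5, -0.6]
opening: 0.0313
grip_force: 20.0
```

Call:
move_arm:
  motion:
    - [0.33,0.01,0,0,0,0]
    - [0.67,0.02,0,0,0,0]
    - [1,0.03,0,0,0,0]

```text
time: 14.58
tool_pos: [0.49, 0.0179, 0.2667]
tool_rot: [-3.142, -0.0, 1.734]
contact_force: [0.9, -0.3, -0.4]
opening: 0.0313
grip_force: 20.0
```

Call:
move_arm:
  motion:
    - [0.33,0.01,0,0,0,0]
    - [0.67,0.02,0,0,0,0]
    - [1,0.03,0,0,0,0]

```text
time: 14.95
tool_pos: [0.4767, 0.117, 0.2667]
tool_rot: [-3.142, -0.0, 1.734]
contact_force: [0.6, -1.1, 0.0]
opening: 0.0312
grip_force: 20.0
```

Call:
move_arm:
  motion:
    - [0.33,0.01,0,0,0,0]
    - [0.6,0.02,0,0,0,0]
    - [0.85,0.03,0,0,0,0]
    - [1,0.04,0,0,0,0]
    - [1,0.04,0,0,0,0]
    - [1,0.04,0,0,0,0]

```text
time: 15.7
tool_pos: [0.4655, 0.214, 0.2666]
tool_rot: [-3.141, 0.0, 1.733]
contact_force: [0.3, 0.7, -0.2]
opening: 0.031
grip_force: 20.0
```

```bash
python3 v.py; python3 -c "
from h import *
c=cam('wrist');save(c,'w4.png')
c=cam('scene');P=pts(c);im=c['image'];save(c,'s4.png')
"
```

```text
15.7 [0.465495   0.21403372 0.26662431] [-3.14142071e+00  4.92027512e-04  1.73285266e+00] 0.031007067170445185 19.999898672103882
scene -0.1 61 [0.4701 0.2067 0.1881]
scene -0.07 118 [0.47   0.2067 0.2114]
scene -0.04 129 [0.4688 0.2058 0.242 ]
foot z 0.17974832033324026
top -0.1 25 [0.4659 0.2026 0.1886]
top -0.07 57 [0.4667 0.2032 0.2114]
top -0.04 63 [0.4662 0.2027 0.2424]
foot z 0.18262167928456055
[ 3.150e-02  3.300e-03  1.668e-01 -0.000e+00  1.000e-04  7.000e-04]
```

View pics/w4.png

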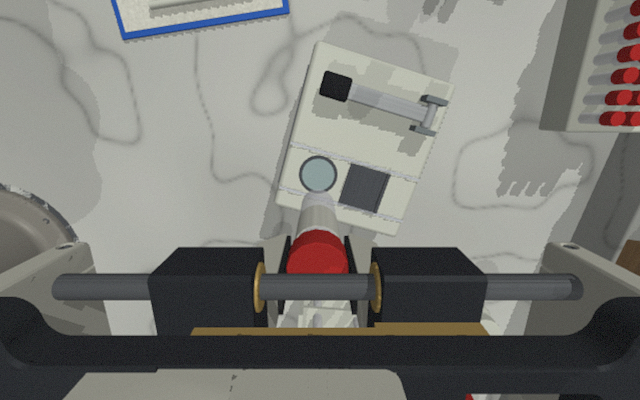

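View pics/s4.png

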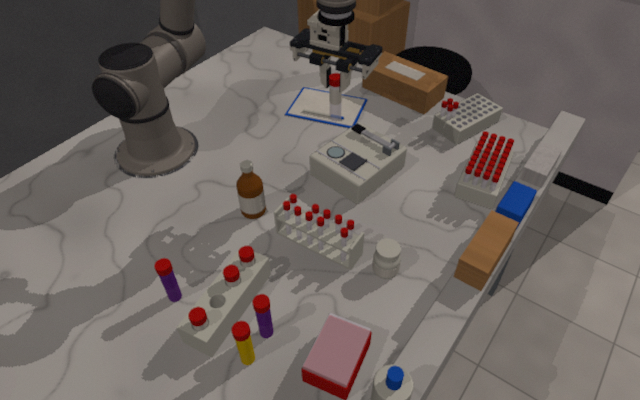

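The lever is still latched and the bare glass shows at wrist pixel (318,174) and scene pixel (336,152). The tube hangs upright. I'll cross-check the window from the wrist and scene views.

```bash
python3 -c "
from h import *
w=cam('wrist'); s=cam('scene')
print(onplane(w,318.,174.,.072),onplane(s,335.5,152.3,.072))
# cap centre in wrist view by red mask, cap side rays at mid height
P=pts(w);h=cv2.cvtColor(w['image'],cv2.COLOR_RGB2HSV)
for n,c in (('wrist',w),('scene',s),('top',cam('top'))):
  P=pts(c);T=toolT();h=cv2.cvtColor(c['image'],cv2.COLOR_RGB2HSV)
  # clear body: visible surface centre moved one radius away from the camera, horizontally
  m=(c['range_z']>0)&(np.hypot(P[...,0]-T[0,3],P[...,1]-T[1,3])<.03)&(P[...,2]<T[2,3]-.02)&(P[...,2]>T[2,3]-.08)
  q=P[m][:,:2]
  if len(q)<20: print(n,len(q)); continue
  from scipy.optimize import least_squares
  r=least_squares(lambda x: np.hypot(*(q-x).T)-.014,T[:2,3]+(q.mean(0)-c['T'][:2,3])*0.01,loss='soft_l1',f_scale=.001)
  print(n,len(q),r.x,np.median(abs(r.fun)))
"
```

```text
[0.46449623 0.22091118 0.072     ] [0.46767586 0.21459514 0.072     ]
wrist 756 [0.46461515 0.21606703] 0.00021896721666205161
scene 244 [0.46330588 0.21525305] 0.0009241823612677865
top 113 [0.46566408 0.21458975] 0.0002446767646425707
```

All three views agree within about 5 mm. The average tube-to-window offset is about (+1.5, +2.5) mm. I'll correct by that and come down most of the way, then look again.

Call:
move_arm:
  motion:
    - [0.02,0.02,0,0,0,0]
    - [0.02,0.02,0.2,0,0,0]
    - [0.02,0.02,0.4,0,0,0]
    - [0.02,0.02,0.6,0,0,0]
    - [0.02,0.02,0.7,0,0,0]
    - [0.02,0.02,0.75,0,0,0]
    - [0.02,0.02,0.75,0,0,0]
    - [0.02,0.02,0.75,0,0,0]

```text
time: 17.05
tool_pos: [0.4676, 0.217, 0.1923]
tool_rot: [3.14, -0.0, 1.733]
contact_force: [0.3, 0.4, -0.2]
opening: 0.0313
grip_force: 20.0
```

```bash
python3 -c "
from h import *
st=robot.observe();print(st['time'],st['tool_pos'],st['tool_rot'])
s=cam('scene');w=cam('wrist')
a=cv2.resize(s['image'][90:190,295:395,::-1],None,fx=4,fy=4);b=cv2.resize(w['image'][100:300,220:420,::-1],None,fx=2,fy=2)
cv2.imwrite('pics/c5.png',np.hstack([a,b]))"
```

```text
17.05 [0.46759041 0.21700855 0.19234632] [ 3.14029046e+00 -8.60488746e-05  1.73310413e+00]
```

View pics/c5.png

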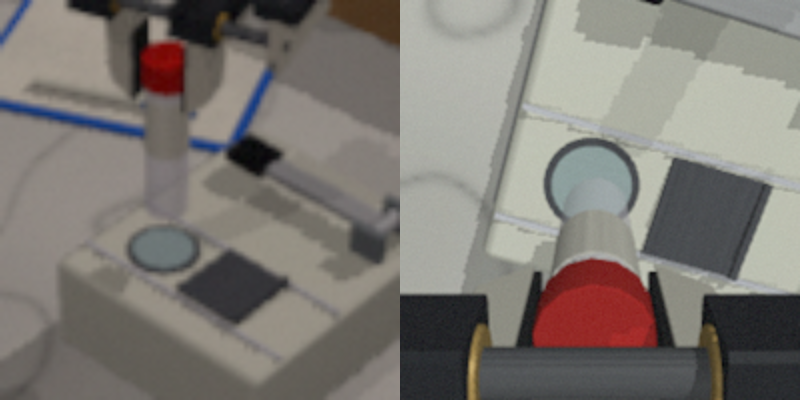

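Scene crop: the foot is at about (165,205), directly above the glass centre (164,248). Wrist crop: the foot is at about (598,200) and the glass at (591,184). I'll check the offset with rays.

```bash
python3 -c "
from h import *
from scipy.optimize import least_squares
T=toolT()
w=cam('wrist'); s=cam('scene'); t=cam('top')
print('win',onplane(w,315.5,192.,.072),onplane(s,295+41,90+62,.072))
print('foot scene',onplane(s,295+165/4,90+205/4,.1056))
for n,c in (('wrist',w),('scene',s),('top',t)):
  P=pts(c)
  m=(c['range_z']>0)&(np.hypot(P[...,0]-T[0,3],P[...,1]-T[1,3])<.03)&(P[...,2]<T[2,3]-.02)&(P[...,2]>T[2,3]-.08)
  q=P[m][:,:2]
  r=least_squares(lambda x: np.hypot(*(q-x).T)-.014,T[:2,3],loss='soft_l1',f_scale=.001); print(n,r.x,P[m][:,2].min())
"
```

```text
win [0.46418594 0.22051907 0.072     ] [0.46803521 0.21632801 0.072     ]
foot scene [0.46694306 0.21831408 0.1056    ]
wrist [0.46638763 0.2191265 ] 0.11255012904425823
scene [0.46510214 0.21802673] 0.11240450150868075
top [0.4675122  0.21730915] 0.11233418540709683
```

The offset averages under 1 mm. Final descent to about 10 mm hover.

Call:
move_arm:
  motion:
    - [0,-0.01,0.06,0,0,0]
    - [0,-0.01,0.12,0,0,0]
    - [0,-0.01,0.18,0,0,0]
    - [0,-0.01,0.22,0,0,0]
    - [0,-0.01,0.23,0,0,0]
    - [0,-0.01,0.23,0,0,0]
    - [0,-0.01,0.23,0,0,0]
    - [0,-0.01,0.23,0,0,0]
    - [0,-0.01,0.23,0,0,0]

```text
time: 18.42
tool_pos: [0.4663, 0.2168, 0.1688]
tool_rot: [3.141, 0.0, 1.733]
contact_force: [0.3, 0.4, 0.0]
opening: 0.0321
grip_force: 20.0
```

```bash
python3 v.py; python3 -c "
from h import *
s=cam('scene');w=cam('wrist')
a=cv2.resize(s['image'][90:190,295:395,::-1],None,fx=4,fy=4);b=cv2.resize(w['image'][100:300,220:420,::-1],None,fx=2,fy=2)
cv2.imwrite('pics/c6.png',np.hstack([a,b]))"
```

```text
18.425 [0.46625922 0.21675467 0.16879346] [3.14136775e+00 3.10861652e-05 1.73311359e+00] 0.03212786520846789 19.999997913837433
scene -0.1 281 [0.4689 0.2117 0.075 ]
scene -0.07 101 [0.4697 0.2085 0.1144]
scene -0.04 110 [0.4703 0.2085 0.1444]
foot z 0.06668952594963014
top -0.1 335 [0.4692 0.204  0.0725]
top -0.07 40 [0.4682 0.2062 0.1143]
top -0.04 39 [0.4671 0.2052 0.1446]
foot z 0.067222144023214
[ 0.0038 -0.0065 -0.8127  0.      0.      0.001 ]
```

View pics/c6.png

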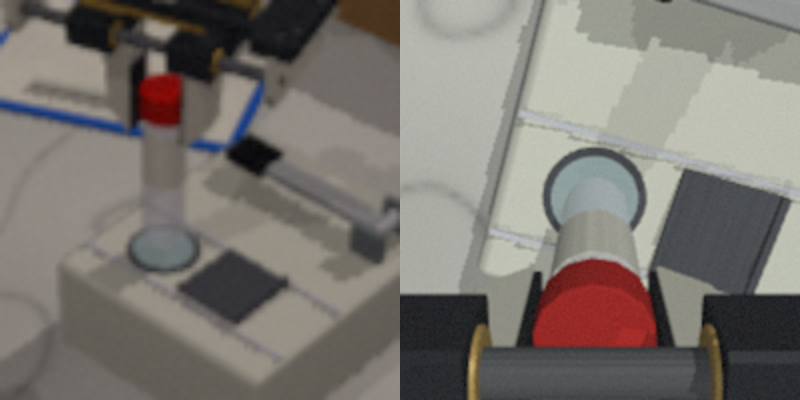

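The tube is upright over the glass: scene foot at about (163,238), glass at (164,248), with a gap of about 10 mm. The lever is still latched and there is no contact force, so I'm handing in.

```bash
python3 -c "
from h import *
print(robot.hand_in())"
```

```text
the job is handed in; nothing more can be done
None
```

I handed the job in at about 18.5 s: the lever is latched, and the gripper is holding the tall tube upright and still, centred over the glass to within about 2 mm by my measurements, its foot about 10 mm above it; hand-in returned no verdict.

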